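Crack open a stuck vacuum chamber lid and hold it ajar

TASK

The vacuum chamber has been vented and its rim clamps are off, but the lid still clings to its gasket. Swing the blue drop handle on the lid fully up until it clicks home in its upright stop, then pull the lid free by that handle and hold it just ajar, front edge about 20 mm up, to let the chamber air: never let it jump up past 45 mm, and leave the other things on the bench where they are. Finish still holding the lid ajar by the handle; do not let go or put it back down.

Things in the scene. Friction and masses are not known exactly. Their poses are not given: they have to be found in the camera images.
- tank: Round stainless vacuum chamber, 210 mm across, rim 134 mm up, too heavy to shift. Origin: middle of its underside. Its x axis points from the lid's front edge to the hinge at its back, z up. The lid is 236 mm across, its top 150 mm above the bench; a gauge (71 mm above the lid) and a vent cock with blue lever (45 mm) stand on it 70 mm behind its middle, 62 mm to either side.
- lid (a joint): Opening of the lid in rad: 0 shut; its front edge rises 25 mm per 0.1 rad. Its weight shuts it. The white gasket's lip grips it: lifting at the upright handle takes some 16 to 21 N, most at about 2 mm of lift there; from 6 mm on it is free and only 5 to 9 N are left, so it may jump as it lets go.
- lid_hinge (a point): Middle of the lid's hinge axis, at the back of the chamber: 130 mm behind the chamber's axis, 140 mm above the bench. Its y axis is the hinge axis (level, the tank's y); the lid's front edge goes up and points above the hinge go towards the tank's +x as it opens. Turns with the lid.
- handle (a joint): Angle of the drop handle in rad: 0 folded level, pointing to the lid's front edge (tank's -x); pi/2 (1.571) upright, its end stop. Starts at 0 to 0.6 and stays where it is left (stiff pivot, about 2 N at the bar). From about 1.1 a sprung detent resists (4 N at the bar); past 1.4 it draws the handle into the upright stop and keeps it there, even let go.
- handle_pivot (a point): Middle of the handle's pivot axis (level, along the tank's y): 30 mm in front of the chamber's axis (tank's -x), 22 mm above the lid's top, 172 mm above the bench when the lid is shut.
- handle_bar (a point): Middle of the handle's round blue grip bar: 14 mm thick, 84 mm long, along the tank's y, between two flat steel arms 100 mm apart that carry it 62 mm from the pivot. Folded it lies 22 mm above the lid; upright, 84 mm above it. Clear on all sides within 40 mm but for the lid below and the arms at its ends.
- lid_front (a point): Point at the lid's front edge, 248 mm from the hinge axis, level with it: it rises as the lid opens.
- clamp_a: One of two steel rim clamps taken off the chamber, C-shaped with a blue wing screw, 60 x 80 x 16 mm, lying beside the chamber on its left. Leave it.
- clamp_b: The other rim clamp, on the chamber's right. Leave it.
- beaker: Glass beaker, 70 mm across, 95 mm tall, origin under its middle. Leave it.
- reagent: Amber bottle with blue cap, 68 mm across, 150 mm tall, origin under its middle. Leave it.
- wash_bottle: White wash bottle with red spout, 60 mm across, 160 mm tall, origin under its middle. Leave it.
- filter_flask: Conical glass filter flask with funnel and blue clamp, 108 mm across, 239 mm tall, origin under its middle. Leave it.
- dish: Covered round plastic dish, 94 mm across, 16 mm tall, origin under its middle. Leave it.
- spatula: Spatula, 200 mm long, lying on the bench. Leave it.

How it is judged:
By the outcome, as a careful person would: the job done as asked, in the order asked, and still so for the second after the job is handed in, while the arm keeps its last pose, push and grip.
It also fails if it takes over 42 s, if anything falls off the work surface, if the arm or the gripper's body presses on something with over 40 N, if the wrist force passes 120 N, or if a joint passes its speed limit or range.

ROBOT

A 6-joint arm with a two-finger parallel gripper is mounted at the origin on the work surface. World frame = base frame: x ahead of the robot, y to its left, z up, the work surface at z = 0. Lengths are in mm, angles in degrees, forces in N, time in s.
With the tool pointing down it reaches from about 350 to 850 mm from the base axis. Payload 8.1 kg.
Tool frame: the origin (TCP) lies midway between the tips of the shut fingers; the grasp point (between the pads) lies 19 mm behind it; x points along the fingers, z is the direction in which the jaws open and shut, and the axes are right-handed (so a half turn about x gives the same grasp; the last joint's range is limited). The gripper opens to 85 mm and grips with 20 to 120 N. Pads are 22 mm wide; open, the fingers measure 114 mm over their backs; the gripper's body (76 mm by 85 mm) begins 54 mm behind the grasp point. The pads swing forward as they close: fully open they stand 13 mm farther back than shut.
Start: joints at [62.429, 7.471, 85.268, -0, 87.261, -4.893], TCP at [231.307, 553.626, 231.292] pointing down, gripper open.
Joint ranges: [-169.43, 169.43], [-51.17, 129.36], [1.28, 143.12], [-76.62, 256.62], [0, 156.53], [-152.29, 152.29]. Speed limits (degrees/s): [136.94, 136.94, 159.86, 180, 180, 180].

INTERFACE

Orientations are given as [roll, pitch, yaw] about the fixed x, y, z axes, in that order (R = Rz(yaw) Ry(pitch) Rx(roll)).
In Python, from bench import r gives the robot as it stands. The module is installed in compiled form; this text tells all that it offers.
- The arm moves only by the tool servo_tool, never from a script. Its argument "commands" is a list that holds one entry, the list of rows, each a list of 7 numbers: the closure in counts, from 0 (fully open) to 255 (shut), then the shift along the tool's x, y, z in cm, then the turn, a rotation vector about the tool's x, y, z in degrees. A call has 1 to 8 rows; each row is the pose to reach, as a shift and turn from the pose commanded when the call began, along the tool's axes at that moment; what a row does not reach only later rows make up. A row lasts 1/10 s, in which the tool goes at most 50 mm and 8.59 degrees, less where a joint would pass 70% of its speed; a pose out of reach is approached as far as the arm can. A call with a gripper value outside its range is refused whole. The fingers move at their own pace and stop on an object; "force" is the grip in N (left out, the last holds). Time passes only in rows, so rows that repeat a pose let the fingers close. It gives the time, the measured TCP pose, the force and the opening at its end, in the units of the state.
- r.sense(): the state, without advancing time (a new reading comes with each control period).
- r.snapshot(name): name is "side" or "top"; returns (picture, depth): 384x512x3 uint8, red, green, blue; 384x512 float32, mm along the optical axis (not along the pixel's ray), 0 where there is no reading.
- r.calibration(name): a dict with "fx", "fy", "cx", "cy" (pixels), "pose" (4x4, takes a point from camera to world coordinates). Camera axes: x right, y down, z forward; pixel columns grow to the right and rows downward; lengths in mm; the calibration is good to about 2 mm. A picture is of the moment at which its call begins. calibration takes no time and is no camera call.
- r.hand_in(): hands the job in, once; it reports no verdict.
The state is a dict: "time": time; "joint_pos": joint angles; "qd": joint speeds; "joint_efforts": joint torques, N m; "tool_pos": TCP position; "tcp_rot": TCP orientation; "ft_force": force on the tool from outside, world axes, zero at the start; "wrist_torque": the same for the moment, N m; "finger_gap": finger opening in mm.
Only numpy, scipy, OpenCV 4.12 (cv2) and the standard library are available. Lean on these libraries where they do the work, as an engineer would, in place of code of your own. Each camera call takes 0.05 s, during which the arm holds its last target.

## Working session

There is one attempt and no reset: what is moved stays moved. The work goes in short steps, Python scripts to look and compute and a tool call to move; the robot and the scene stay as the last step left them, time stands still between calls to the robot, and variables do not carry over. Pictures are saved under pics/ and viewed, and the job is handed in when it is done.

Besides the shell and the picture viewer there is one more tool, called after "Call:" as name(argument=value, ...), one argument or row to a line, values as JSON. servo_tool: Moves the arm, as the interface text tells. Its arguments: {"type":"object","properties":{"commands":{"type":"array","items":{"type":"array","items":{"type":"array","items":{"type":"number"}}}},"force":{"type":"number"}},"required":["commands"]}

```bash
mkdir -p pics
cat > h.py <<'E'
from bench import r
import numpy as np, cv2
from scipy.spatial.transform import Rotation as R
def snap(n,tag):
    im,d=r.snapshot(n); cv2.imwrite(f'pics/{tag}.png',im[:,:,::-1]); np.savez(f'pics/{tag}.npz',im=im,d=d); return im,d
def pts(n,d):
    c=r.calibration(n); v,u=np.mgrid[:384,:512]
    P=np.stack([(u-c['cx'])/c['fx']*d,(v-c['cy'])/c['fy']*d,d],-1)
    T=np.array(c['pose']); return P@T[:3,:3].T+T[:3,3]
E
python3 - <<'E'
from h import *
for n in('side','top'):
    snap(n,n+'0'); print(n,r.calibration(n))
print(r.sense())
E
```

```text
side {'fx': 382.66113384421266, 'fy': 382.66113384421266, 'cx': 253.67294585202697, 'cy': 194.1361600681738, 'pose': array([[ 8.40833282e-01, -4.20291343e-01,  3.41107870e-01,
         1.26472396e+02],
       [-5.41110969e-01, -6.69043946e-01,  5.09489076e-01,
        -5.66467330e+02],
       [ 1.40823075e-02, -6.12972581e-01, -7.89978673e-01,
         1.01855085e+03],
       [ 0.00000000e+00,  0.00000000e+00,  0.00000000e+00,
         1.00000000e+00]])}
top {'fx': 392.6044665315857, 'fy': 392.6044665315857, 'cx': 257.77110919264936, 'cy': 193.40152656829991, 'pose': array([[ 1.75368545e-02, -9.98451805e-01,  5.27868583e-02,
         4.51319454e+02],
       [-9.99779937e-01, -1.81191269e-02, -1.05723213e-02,
         8.08267731e+00],
       [ 1.15124051e-02, -5.25898366e-02, -9.98549835e-01,
         1.26046248e+03],
       [ 0.00000000e+00,  0.00000000e+00,  0.00000000e+00,
         1.00000000e+00]])}
{'time': 0.1, 'joint_pos': array([ 6.24305415e+01,  7.51137504e+00,  8.53229556e+01,  1.73297281e-03,
        8.72627024e+01, -4.89272945e+00]), 'qd': array([-0.04190178, -0.13872257, -0.2061321 ,  0.01558655,  0.07513272,
       -0.00209537]), 'joint_efforts': array([ 6.88014552e-04, -5.70947671e+01, -5.01943481e+01, -1.57243603e-04,
        8.05360673e-03, -5.73949592e-06]), 'tool_pos': array([231.05269091, 553.18654027, 230.3439559 ]), 'tcp_rot': array([ 174.08535027,   89.90295146, -118.59146303]), 'ft_force': array([ 0.38550319, -0.43752687, -0.08907611]), 'wrist_torque': array([ 0.0406756 , -0.02245554,  0.03478548]), 'finger_gap': 85.00926306092174}
```

View pics/side0.png

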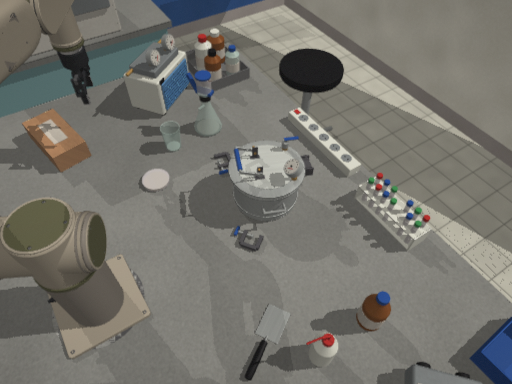

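View pics/top0.png

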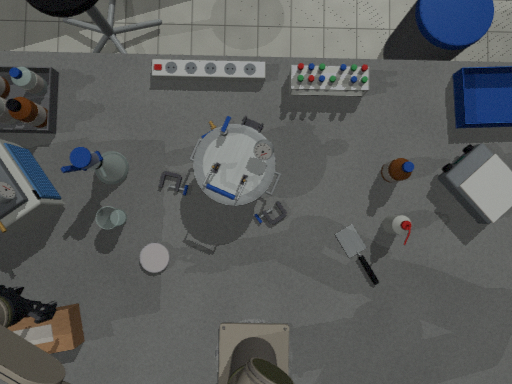

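The top view shows the lid centred near (235,163), the blue bar near (220,192), the gauge at (263,149) and the cock lever at (226,126). In the side view the bar is at (238,160). Next I'll measure them.

Run:
```python
from h import *
for n in('side','top'):
    z=np.load(f'pics/{n}0.npz'); im,d=z['im'],z['d']; P=pts(n,d)
    hsv=cv2.cvtColor(im,cv2.COLOR_RGB2HSV)
    m=((hsv[...,0]>100)&(hsv[...,0]<130)&(hsv[...,1]>120)&(hsv[...,2]>60)).astype(np.uint8)
    k,l,s,c=cv2.connectedComponentsWithStats(m)
    for i in range(1,k):
        if s[i,4]<8: continue
        q=P[(l==i)&(d>0)]
        med=np.median(q,0)
        if 400<med[0]<800 and abs(med[1])<300: print(n,c[i].round(1),s[i,4],med.round(1), q.min(0).round(),q.max(0).round())
    # lid top plane points
    M=(d>0)&(abs(P[...,2]-150)<4)&(P[...,0]>400)&(P[...,0]<700)&(abs(P[...,1]-70)<180)
    q=P[M]; cc,rad=cv2.minEnclosingCircle(q[:,:2].astype(np.float32)); print('lid',n,len(q),cc,rad,np.median(q[:,2]))
    M=(d>0)&(P[...,2]>205)&(P[...,2]<240)&(P[...,0]>450)&(P[...,0]<700)&(abs(P[...,1]-50)<120)
    print('gauge',M.sum(),np.median(P[M],0))
    im2=im[60:260,150:350] ; cv2.imwrite(f'pics/{n}0z.png',cv2.resize(im2,(600,600),interpolation=cv2.INTER_CUBIC)[:,:,::-1])
```

```text
side [290.9 138.1] 34 [698.1  90.2 193.2] [677.  78.  -1.] [860. 240. 198.]
side [237.7 159. ] 75 [511.9  98.7 197.9] [493.  61. 194.] [533. 136. 201.]
side [223.4 171.4] 22 [525.9 224.4  11.6] [512. 217.   6.] [539. 232.  15.]
side [236.4 230.4] 28 [438.   -8.5  11.7] [427. -19.   6.] [452.   2.  15.]
lid side 2328 (595.1920776367188, 60.78569793701172) 120.12503051757812 149.26405231423718
gauge 133 [632.35200064 -23.48129307 211.55142649]
top [225.5 123.5] 66 [697.7  88.5 195.4] [677.  77. 189.] [719. 101. 199.]
top [203.4 135.7] 9 [686.  165.   75.3] [683. 159.  73.] [692. 168.  77.]
top [185.  189.4] 29 [526.9 226.3  13.4] [511. 220.  10.] [540. 233.  20.]
top [220.3 191.2] 136 [511.9  98.9 200. ] [494.  61. 195.] [531. 137. 205.]
top [257.9 218. ] 28 [439.1  -7.2  12.9] [427. -17.   2.] [452.   3.  17.]
lid top 3912 (597.473876953125, 62.91469955444336) 122.47280883789062 150.59980678183933
gauge 215 [631.83792457 -17.88001584 212.77109784]
```

View pics/top0z.png

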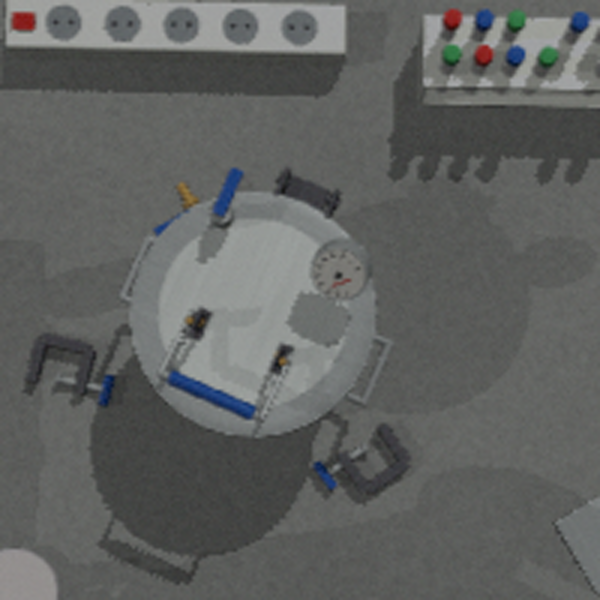

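View pics/side0z.png

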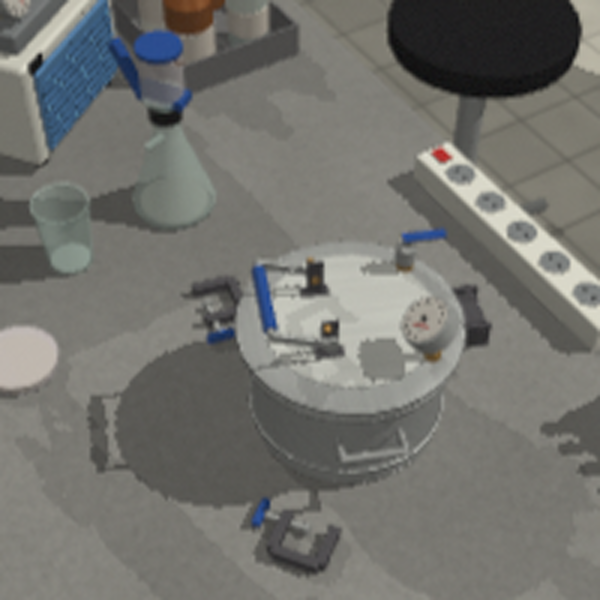

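```bash
cat >> h.py <<'E'
def plan(target,Rt,cmd_p=None,cmd_R=None):
    s=r.sense(); p=s['tool_pos'] if cmd_p is None else cmd_p; Rc=R.from_euler('xyz',s['tcp_rot'],degrees=True) if cmd_R is None else cmd_R
    print('shift cm',(Rc.inv().apply(np.array(target)-p)/10).round(2),'rotvec',(Rc.inv()*Rt).as_rotvec(degrees=True).round(2))
E
python3 - <<'E'
from h import *
z=np.load('pics/top0.npz'); im,d=z['im'],z['d']; P=pts('top',d)
# lid outline: points at lid-ish height; fit circle to boundary
M=((d>0)&(P[...,2]>138)&(P[...,2]<230)&(np.hypot(P[...,0]-595,P[...,1]-62)<135)).astype(np.uint8)
cs,_=cv2.findContours(M,cv2.RETR_EXTERNAL,cv2.CHAIN_APPROX_NONE); c=max(cs,key=cv2.contourArea)[:,0]
q=P[c[:,1],c[:,0]]; q=q[(q[:,2]<156)]
from scipy.optimize import least_squares
f=least_squares(lambda a:np.hypot(q[:,0]-a[0],q[:,1]-a[1])-118,[595,62],loss='soft_l1'); C=f.x; print('centre',C,np.sqrt(np.mean(f.fun**2)))
for n in('side','top'):
    z=np.load(f'pics/{n}0.npz'); im,d=z['im'],z['d']; P=pts(n,d)
    hsv=cv2.cvtColor(im,cv2.COLOR_RGB2HSV)
    m=((hsv[...,0]>100)&(hsv[...,0]<130)&(hsv[...,1]>120)&(d>0)&(np.hypot(P[...,0]-512,P[...,1]-99)<60)&(P[...,2]>165))
    b=P[m]; mu=b.mean(0); w=np.linalg.svd(b[:,:2]-mu[:2])[2][0]; w*=np.sign(w[1]); yaw=np.degrees(np.arctan2(-w[0],w[1]))
    tx=np.array([w[1],-w[0]]); print(n,'bar',mu,'yaw',yaw,'rel C along tx,ty',(mu[:2]-C)@tx,(mu[:2]-C)@w)
s=r.sense(); Rc=R.from_euler('xyz',s['tcp_rot'],degrees=True); print(Rc.as_matrix().round(3))
E
```

```text
centre [594.33876401  65.13043456] 5.715608692307318
side bar [511.79066627  97.42381095 197.76231873] yaw -23.251025555043448 rel C along tx,ty -88.59202636674318 -2.9160698012699133
top bar [511.43283451  98.33490951 199.90816963] yaw -22.783423259527506 rel C along tx,ty -89.2956082904635 -1.4915231440559178
[[-0.001 -0.923  0.386]
 [-0.001  0.386  0.923]
 [-1.     0.    -0.002]]
```

Call:
servo_tool(
  commands=[
    [[110,-5.9,-43.5,-31.2,90,0,0],[110,-5.9,-43.5,-31.2,90,0,0],[110,-5.9,-43.5,-31.2,90,0,0],[110,-5.9,-43.5,-31.2,90,0,0],[110,-5.9,-43.5,-31.2,90,0,0],[110,-5.9,-43.5,-31.2,90,0,0],[110,-5.9,-43.5,-31.2,90,0,0],[110,-5.9,-43.5,-31.2,90,0,0]],
  ],
  force=40,
)

```text
time: 0.9
tool_pos: [440.5, 213.3, 275.1]
tcp_rot: [-176.0, 90.0, -177.8]
ft_force: [0.9, 0.5, -0.4]
finger_gap: 48.6
```

```bash
cat > t.py <<'E'
from h import *
import sys
yaw=np.radians(-23); tx=np.array([np.cos(yaw),np.sin(yaw),0]); 
Rt=R.from_matrix(np.stack([[0,0,-1],np.cross(tx,[0,0,-1]),tx],1))
if __name__=='__main__': plan([float(a) for a in sys.argv[1:4]],Rt)
E
python3 t.py 512 98 290
```

```text
shift cm [ -1.49 -11.31   7.5 ] rotvec [ 2.122e+01 -1.000e-02  0.000e+00]
```

Call:
servo_tool(
  commands=[
    [[110,-1.5,-11.3,7.5,21.2,0,0],[110,-1.5,-11.3,7.5,21.2,0,0],[110,-1.5,-11.3,7.5,21.2,0,0],[110,-1.5,-11.3,7.5,21.2,0,0],[110,-1.5,-11.3,7.5,21.2,0,0]],
  ],
)

```text
time: 1.4
tool_pos: [512.2, 99.7, 289.6]
tcp_rot: [-168.9, 89.9, 168.4]
ft_force: [-0.9, 1.3, -0.5]
finger_gap: 49.0
```

```bash
python3 t.py 512 98 174
python3 - <<'E'
from h import *
im,d=snap('side','s1'); cv2.imwrite('pics/s1z.png',cv2.resize(im[40:240,150:350],(600,600),interpolation=cv2.INTER_CUBIC)[:,:,::-1])
print(r.sense()['tool_pos'],r.sense()['tcp_rot'])
E
```

```text
shift cm [11.56 -0.16  0.06] rotvec [ 0.29 -0.07  0.01]
[511.80533146 100.58863163 289.52604384] [-171.44128629   89.92338314  165.94196169]
```

View pics/s1z.png

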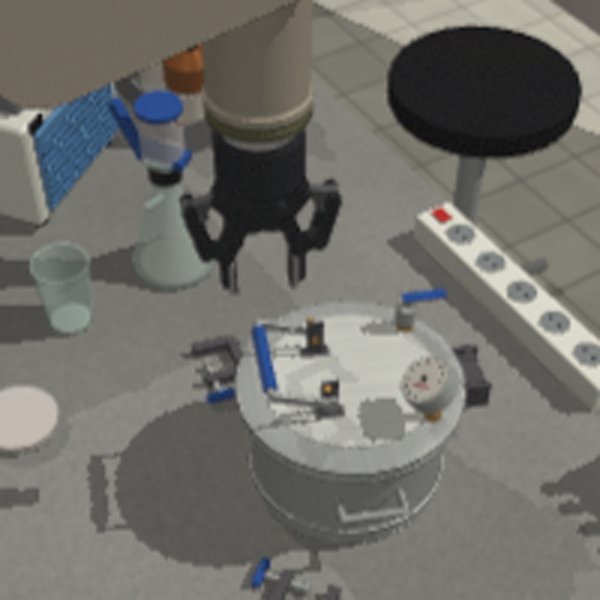

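The open fingers straddle the bar from above (bar at zoom (263,355)). Next I descend.

Call:
servo_tool(
  commands=[
    [[110,4,-0.2,0,0,0,0],[110,7,-0.2,0,0,0,0],[110,9,-0.2,0,0,0,0],[110,10.5,-0.2,0,0,0,0],[110,11.5,-0.2,0,0,0,0],[110,11.5,-0.2,0,0,0,0]],
  ],
)

```text
time: 2.05
tool_pos: [510.5, 99.2, 173.9]
tcp_rot: [-155.8, 89.9, -178.3]
ft_force: [-0.7, 0.6, 0.6]
finger_gap: 48.8
```

```bash
python3 t.py 512 98 174
python3 - <<'E'
from h import *
im,d=snap('side','s2'); cv2.imwrite('pics/s2z.png',cv2.resize(im[110:210,190:290],(600,600),interpolation=cv2.INTER_CUBIC)[:,:,::-1])
print(r.sense()['tool_pos'],r.sense()['tcp_rot'],r.sense()['ft_force'])
E
```

```text
shift cm [-0.01 -0.05  0.18] rotvec [ 0.44 -0.1   0.05]
[511.27231172  99.03740662 175.16648549] [-165.64246325   89.98207608  171.77619092] [ 0.34583675 -0.52767767  0.27190336]
```

View pics/s2z.png

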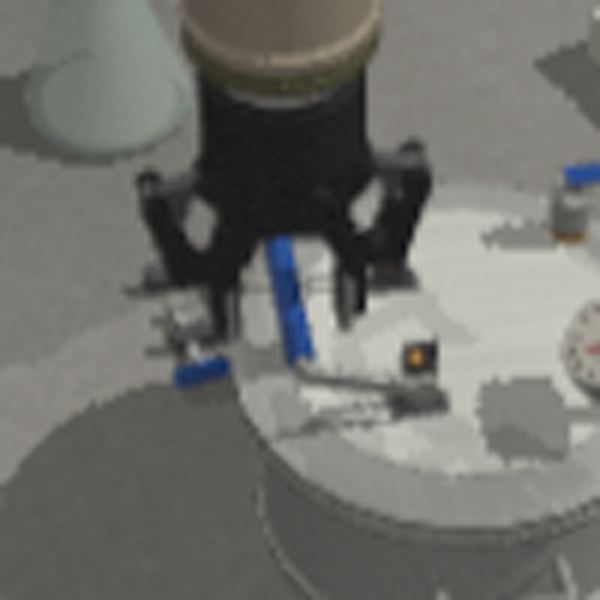

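The bar (zoom (290,300)) sits between the pads, so I close.

Call:
servo_tool(
  commands=[
    [[255,0,0,0,0,0,0],[255,0,0,0,0,0,0],[255,0,0,0,0,0,0],[255,0,0,0,0,0,0],[255,0,0,0,0,0,0],[255,0,0,0,0,0,0]],
  ],
  force=30,
)

```text
time: 2.7
tool_pos: [511.0, 99.2, 175.9]
tcp_rot: [148.3, 89.9, 125.7]
ft_force: [-6.4, 3.7, 4.1]
finger_gap: 13.3
```

Run:
```python
from h import *
from t import Rt,tx
s=r.sense();print(s['tool_pos'],s['tcp_rot'],s['ft_force'],s['wrist_torque'],s['finger_gap'])
Rc=R.from_euler('xyz',s['tcp_rot'],degrees=True); print(Rc.as_matrix().round(3),(Rc.inv()*Rt).as_rotvec(degrees=True))
```

```text
[510.98881736  99.18504409 175.92004439] [148.31716787  89.9251221  125.70437127] [-6.44512941  3.72869677  4.14025505] [0.38241161 0.84978885 0.02851193] 13.316750054292655
[[-0.001  0.385  0.923]
 [ 0.001  0.923 -0.385]
 [-1.     0.001 -0.001]] [ 0.38720334 -0.06385137 -0.03911167]
```

Call:
servo_tool(
  commands=[
    [[255,-0.57,0,0.24,0,0,0],[255,-1.12,0,0.54,0,0,0],[255,-1.63,0,0.89,0,0,0],[255,-2.1,0,1.29,0,0,0],[255,-2.53,0,1.73,0,0,0],[255,-2.92,0,2.22,0,0,0],[255,-3.25,0,2.74,0,0,0],[255,-3.25,0,2.74,0,0,0]],
  ],
)

```text
time: 3.5
tool_pos: [536.0, 89.0, 210.6]
tcp_rot: [144.3, 89.9, 121.7]
ft_force: [-15.5, 2.3, 18.9]
finger_gap: 13.2
```

```bash
cat > st.py <<'E'
from h import *
from t import Rt,tx
s=r.sense();p=s['tool_pos'];p0=np.array([511,99.2,175.9]);print(s['time'],p,s['finger_gap'],'d tx,ty,z',(p-p0)@tx,(p-p0)@np.cross([0,0,1],tx),p[2]-p0[2],'F tx,ty,z',s['ft_force']@tx,s['ft_force']@np.cross([0,0,1],tx),s['ft_force'][2],'M',s['wrist_torque'])
Rc=R.from_euler('xyz',s['tcp_rot'],degrees=True); print('rot',(Rc.inv()*Rt).as_rotvec(degrees=True))
E
cat > bar.py <<'E'
from h import *
from t import tx
import sys
tag=sys.argv[1]; im,d=snap('side',tag); cv2.imwrite(f'pics/{tag}z.png',cv2.resize(im[100:220,190:310],(600,600),interpolation=cv2.INTER_CUBIC)[:,:,::-1])
P=pts('side',d); hsv=cv2.cvtColor(im,cv2.COLOR_RGB2HSV)
m=((hsv[...,0]>100)&(hsv[...,0]<130)&(hsv[...,1]>120)&(d>0)&(np.hypot(P[...,0]-540,P[...,1]-85)<75)&(P[...,2]>165))
b=P[m]; print('bar surf',len(b),b.mean(0).round(1),'along tx rel first bar',((b-np.array([511.8,97.4,0]))@tx).mean().round(1))
E
python3 st.py; python3 bar.py s3
```

```text
3.5 [536.01730721  88.96179194 210.59474883] 13.190375429538864 d tx,ty,z 27.028939298489313 0.35072047357924463 34.69474882952133 F tx,ty,z -15.223866355539121 -3.9123203633091896 18.937937114354366 M [ 6.01051572e-01  2.76407240e+00 -7.74848334e-04]
rot [ 0.40228214 -0.09096693 -0.06494446]
bar surf 69 [535.6  82.8 230.2] along tx rel first bar 27.6
```

View pics/s3z.png

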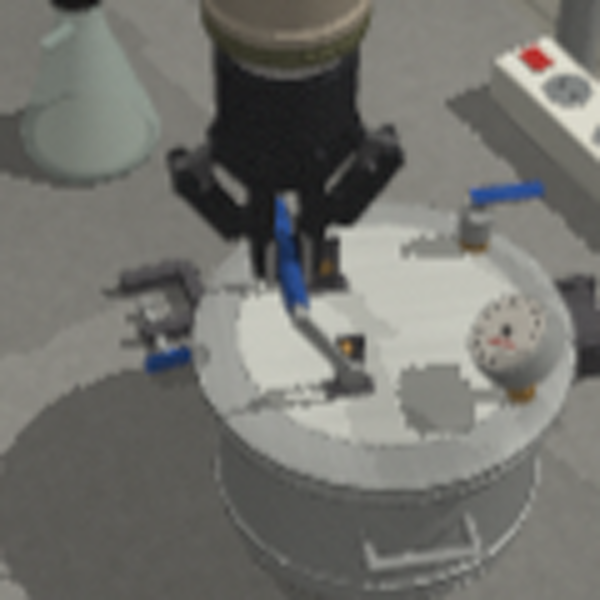

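The bar is gripped and the handle is partway up (bar at zoom (288,255), about 1.0 rad). My arc ran slightly inside the true one: about 24 N radial. I'm correcting the arc and continuing.

Call:
servo_tool(
  commands=[
    [[255,-0.4,0,0.2,0,0,0],[255,-0.64,0,0.64,0,0,0],[255,-0.86,0,1.21,0,0,0],[255,-1.03,0,1.81,0,0,0],[255,-1.03,0,1.81,0,0,0]],
  ],
)

```text
time: 4.05
tool_pos: [553.8, 81.5, 219.5]
tcp_rot: [78.2, 89.9, 55.6]
ft_force: [-4.1, 1.8, 6.5]
finger_gap: 12.8
```

```bash
python3 st.py
```

```text
4.05 [553.80444756  81.50617707 219.54921943] 12.82366840179385 d tx,ty,z 46.315229132055705 0.43778021742414863 43.64921943313976 F tx,ty,z -4.464203602316347 0.08753596289369063 6.516496114324326 M [0.38821417 0.88708756 0.02516255]
rot [ 0.37737736  0.0156345  -0.07641044]
```

Call:
servo_tool(
  commands=[
    [[255,-0.1,0,0.4,0,0,0],[255,-0.17,0,0.8,0,0,0],[255,-0.2,0,1.2,0,0,0],[255,-0.2,0,1.4,0,0,0],[255,-0.2,0,1.4,0,0,0]],
  ],
)

```text
time: 4.55
tool_pos: [565.1, 76.8, 221.5]
tcp_rot: [164.2, 89.8, 141.6]
ft_force: [-13.6, 4.8, 11.2]
finger_gap: 12.8
```

```bash
python3 st.py;python3 bar.py s4
```

```text
4.55 [565.12012263  76.82727972 221.54589244] 12.757991336769743 d tx,ty,z 58.55955379513456 0.5522189857051785 45.64589243631622 F tx,ty,z -14.434726219637225 -0.921228270037259 11.24751564226968 M [ 0.89136266  2.4450432  -0.0325388 ]
rot [ 0.40853676 -0.17852905 -0.04984431]
bar surf 65 [561.6  65.7 239.9] along tx rel first bar 58.2
```

View pics/s4z.png

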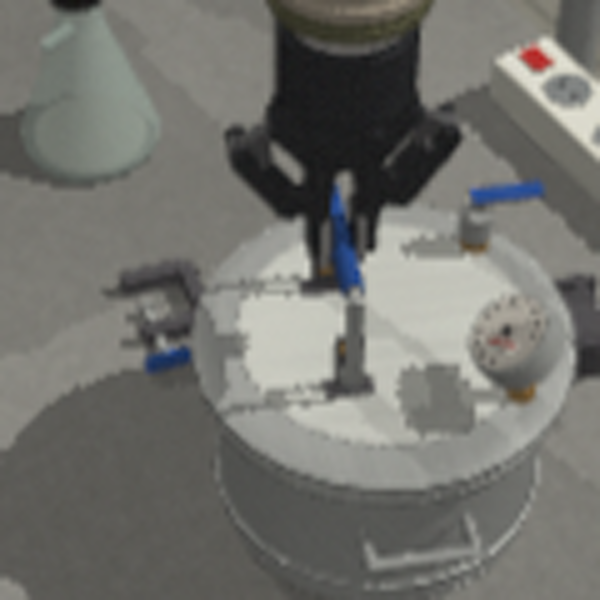

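Call:
servo_tool(
  commands=[
    [[255,0,0,0.1,0,0,0],[255,0,0,0.15,0,0,0],[255,0,0,0.15,0,0,0]],
  ],
)

```text
time: 4.9
tool_pos: [565.3, 76.8, 221.5]
tcp_rot: [175.7, 89.7, 153.1]
ft_force: [-20.2, 5.7, 14.8]
finger_gap: 12.3
```

```bash
python3 st.py
```

```text
4.9 [565.25868016  76.77582203 221.49641185] 12.319053233806056 d tx,ty,z 58.70720279143629 0.5589906760936854 45.59641185309715 F tx,ty,z -20.872931492586694 -2.64855751853826 14.79193415976724 M [ 1.16293974  3.49878576 -0.0153639 ]
rot [ 0.43566511 -0.31820205 -0.02291652]
```

Call:
servo_tool(
  commands=[
    [[255,0,0,-0.15,0,0,0],[255,0,0,-0.28,0,0,0],[255,0,0,-0.28,0,0,0]],
  ],
)

```text
time: 5.2
tool_pos: [565.0, 76.9, 221.6]
tcp_rot: [84.8, 89.9, 62.2]
ft_force: [-5.9, 3.2, 7.5]
finger_gap: 12.6
```

```bash
python3 st.py
```

```text
5.2 [564.97343304  76.88802117 221.63412562] 12.604835878619248 d tx,ty,z 58.40079173825803 0.5508155997062222 45.73412562218027 F tx,ty,z -6.655700318289057 0.6929417163703178 7.492011264839685 M [ 0.5469134   1.23030956 -0.00941261]
rot [ 0.39489486  0.00610618 -0.07021903]
```

The handle holds its position while I back off, so it is on its stop. I'll open briefly, since the latch holds the handle by itself, check it, and regrasp deeper and centred.

Call:
servo_tool(
  commands=[
    [[140,0,0,0,0,0,0],[140,0,0,0,0,0,0],[140,0,0,0,0,0,0],[140,0,0,0,0,0,0]],
  ],
)

```text
time: 5.6
tool_pos: [565.2, 76.0, 219.8]
tcp_rot: [-109.1, 90.0, -131.7]
ft_force: [0.1, -0.5, -0.8]
finger_gap: 38.5
```

```bash
python3 st.py;python3 bar.py s5
```

```text
5.6 [565.22851278  76.00776779 219.79652013] 38.46049357821635 d tx,ty,z 58.97953627058206 -0.15979431413115966 43.89652012703118 F tx,ty,z 0.26112338305404625 -0.41494025166392356 -0.8407140588184651 M [ 0.0063964   0.05288723 -0.02614171]
rot [ 0.35477791 -0.0023636   0.00690781]
bar surf 84 [564.1  74.8 238.9] along tx rel first bar 57.0
```

View pics/s5z.png

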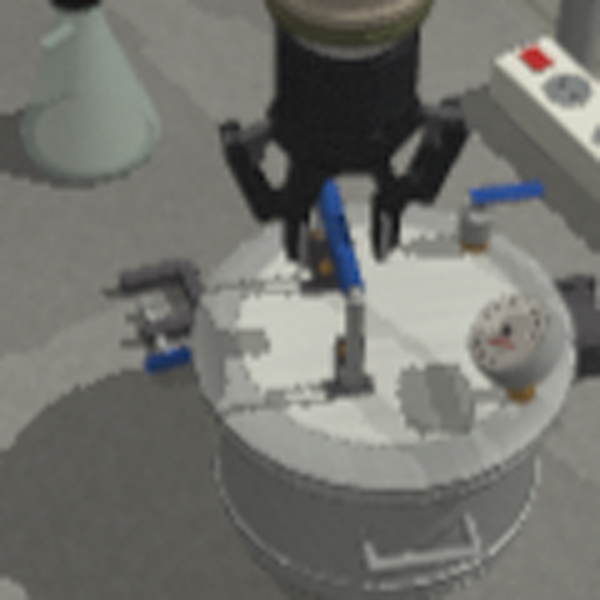

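Call:
servo_tool(
  commands=[
    [[140,0.5,0,0.03,0,0,0],[255,0.5,0,0.03,0,0,0],[255,0.5,0,0.03,0,0,0],[255,0.5,0,0.03,0,0,0],[255,0.5,0,0.03,0,0,0],[255,0.5,0,0.03,0,0,0]],
  ],
  force=80,
)

```text
time: 6.25
tool_pos: [564.7, 76.2, 214.5]
tcp_rot: [-160.7, 89.9, 176.7]
ft_force: [-5.5, 0.9, 0.6]
finger_gap: 12.0
```

```bash
python3 st.py
```

```text
6.25 [564.69268769  76.20876321 214.52549169] 11.989051693705914 d tx,ty,z 58.407771505507554 -0.18414059852806294 38.625491688311456 F tx,ty,z -5.457071865197784 -1.3474847555286367 0.5656377762677427 M [0.12371534 0.80912666 0.065581  ]
rot [ 0.37671863 -0.10061543  0.03564613]
```

Call:
servo_tool(
  commands=[
    [[255,-0.05,0,0.02,0,0.2,0],[255,-0.1,0,0.05,0,0.35,0],[255,-0.15,0,0.07,0,0.5,0],[255,-0.2,0,0.09,0,0.7,0],[255,-0.25,0,0.12,0,0.9,0],[255,-0.25,0,0.12,0,0.9,0]],
  ],
)

```text
time: 6.85
tool_pos: [564.9, 76.1, 215.4]
tcp_rot: [-176.5, 88.8, 160.9]
ft_force: [-5.7, 1.9, -5.9]
finger_gap: 11.7
```

```bash
python3 st.py
```

```text
6.85 [564.85153551  76.09327989 215.41745408] 11.722150779808949 d tx,ty,z 58.59911462601721 -0.22837677294304146 39.51745408420649 F tx,ty,z -6.04073396164874 -0.4831489137596997 -5.869600759941982 M [0.3312502  0.67780509 0.05199152]
rot [ 0.39127069 -1.17562846  0.07644507]
```

Call:
servo_tool(
  commands=[
    [[255,-0.05,0,0.02,0,0.2,0],[255,-0.1,0,0.05,0,0.35,0],[255,-0.15,0,0.07,0,0.5,0],[255,-0.2,0,0.09,0,0.7,0],[255,-0.2,0,0.09,0,0.7,0]],
  ],
)

```text
time: 7.35
tool_pos: [565.2, 75.9, 216.5]
tcp_rot: [-177.2, 88.0, 160.2]
ft_force: [-5.6, 3.5, -8.8]
finger_gap: 11.2
```

```bash
python3 st.py
```

```text
7.35 [565.20900157  75.89671557 216.51451599] 11.215948763919942 d tx,ty,z 59.00496766680319 -0.269642065588361 40.614515986701406 F tx,ty,z -6.5333180278250955 1.042984092118809 -8.794110813527046 M [ 0.42822625  0.67310947 -0.00948579]
rot [ 0.40058451 -1.96196724  0.10440377]
```

Call:
servo_tool(
  commands=[
    [[255,-0.05,0,0.02,0,0.2,0],[255,-0.1,0,0.05,0,0.35,0],[255,-0.15,0,0.07,0,0.5,0],[255,-0.15,0,0.07,0,0.5,0]],
  ],
)

```text
time: 7.75
tool_pos: [565.9, 75.6, 218.1]
tcp_rot: [-177.7, 87.5, 159.7]
ft_force: [-5.7, 2.7, -8.7]
finger_gap: 11.7
```

```bash
python3 st.py; python3 bar.py s6
```

```text
7.75 [565.93857139  75.63756371 218.06263475] 11.68689973362441 d tx,ty,z 59.77779893271656 -0.22312696742623642 42.16263475051167 F tx,ty,z -6.313990795660003 0.28038081235260015 -8.695300448685128 M [0.43651316 0.75935742 0.00836875]
rot [ 0.40295332 -2.45604482  0.10585639]
bar surf 56 [563.1  62.2 242.4] along tx rel first bar 60.9
```

View pics/s6z.png

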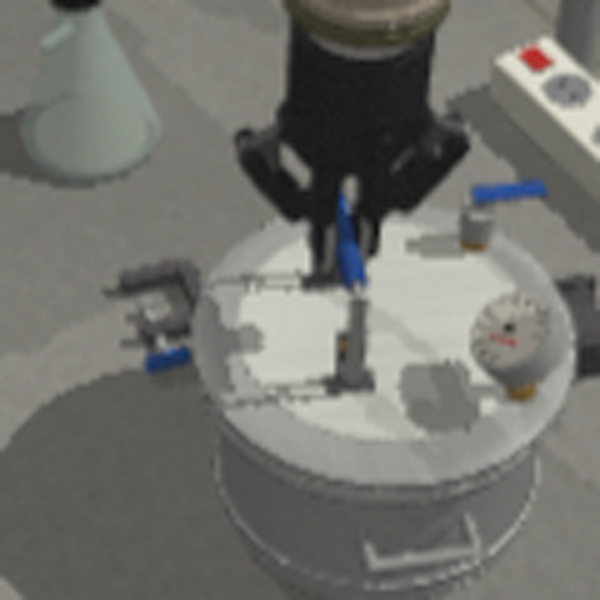

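Call:
servo_tool(
  commands=[
    [[255,-0.05,0,0.02,0,0.2,0],[255,-0.1,0,0.05,0,0.35,0],[255,-0.15,0,0.07,0,0.5,0],[255,-0.2,0,0.09,0,0.7,0],[255,-0.25,0,0.12,0,0.9,0],[255,-0.25,0,0.12,0,0.9,0]],
  ],
)

```text
time: 8.4
tool_pos: [568.1, 74.7, 222.2]
tcp_rot: [-179.0, 86.8, 158.4]
ft_force: [-5.9, 2.0, -3.0]
finger_gap: 11.8
```

```bash
python3 st.py
```

```text
8.4 [568.13598842  74.74564322 222.20733537] 11.766591599886882 d tx,ty,z 62.14903307322043 -0.18554487212499413 46.30733537161345 F tx,ty,z -6.230041657985012 -0.5209181438999942 -3.0289022520442668 M [ 0.29428339  0.81755454 -0.02826322]
rot [ 0.38349749 -3.18960958  0.06617923]
```

Call:
servo_tool(
  commands=[
    [[255,-0.07,0,0.04,0,0.2,0],[255,-0.14,0,0.08,0,0.4,0],[255,-0.21,0,0.12,0,0.6,0],[255,-0.28,0,0.16,0,0.8,0],[255,-0.35,0,0.2,0,1.0,0],[255,-0.42,0,0.24,0,1.2,0],[255,-0.47,0,0.26,0,1.4,0],[255,-0.47,0,0.26,0,1.4,0]],
  ],
)

```text
time: 9.2
tool_pos: [570.5, 73.8, 226.7]
tcp_rot: [-179.3, 85.4, 158.1]
ft_force: [-7.5, 1.9, -1.7]
finger_gap: 11.5
```

```bash
python3 st.py
python3 - <<'E'
from h import *
from t import tx
for n in('side','top'):
    im,d=snap(n,n+'7'); P=pts(n,d); z0=np.load(f'pics/{n}0.npz'); P0=pts(n,z0['d'])
    # slope of lid top along tx: plane fit before/after
    C=np.array([594,64,150])
    for Q,dd in((P0,z0['d']),(P,d)):
        rel=(Q-C); a=rel@tx; b=rel@np.cross([0,0,1],tx)
        m=(dd>0)&(np.hypot(a,b)<108)&(rel[...,2]>-8)&(rel[...,2]<-8+35-0.0*a)
        m&=abs(rel[...,2]-(-a)*0.04-5)<14
        A=np.c_[a[m],b[m],np.ones(m.sum())]; y=rel[...,2][m]
        for _ in range(6):
            c=np.linalg.lstsq(A,y,rcond=None)[0]; e=abs(A@c-y); k=e<max(2,np.median(e)*2); A,y=A[k],y[k]
        print(n,len(y),'slope,c',c.round(4),'front rise if hinge',(-c[0]*248).round(1))
    cv2.imwrite(f'pics/{n}7z.png',cv2.resize(im[80:230,170:320],(600,600),interpolation=cv2.INTER_CUBIC)[:,:,::-1])
E
```

```text
9.2 [570.48993825  73.82287906 226.688945  ] 11.484981925548318 d tx,ty,z 64.67640799245251 -0.11519228659377377 50.788944999793785 F tx,ty,z -7.641856347304803 -1.131581380220953 -1.6559715417914984 M [0.27138532 1.08179243 0.04632413]
rot [ 0.39072489 -4.63274793  0.07454569]
side 1663 slope,c [ 0.0008  0.0015 -0.6749] front rise if hinge -0.2
side 1711 slope,c [-7.410e-02  1.400e-03  9.399e+00] front rise if hinge 18.4
top 2463 slope,c [-2.0000e-04  2.3000e-03  1.0246e+00] front rise if hinge 0.0
top 998 slope,c [-7.20000e-02  4.90000e-03  1.12045e+01] front rise if hinge 17.9
```

View pics/side7z.png

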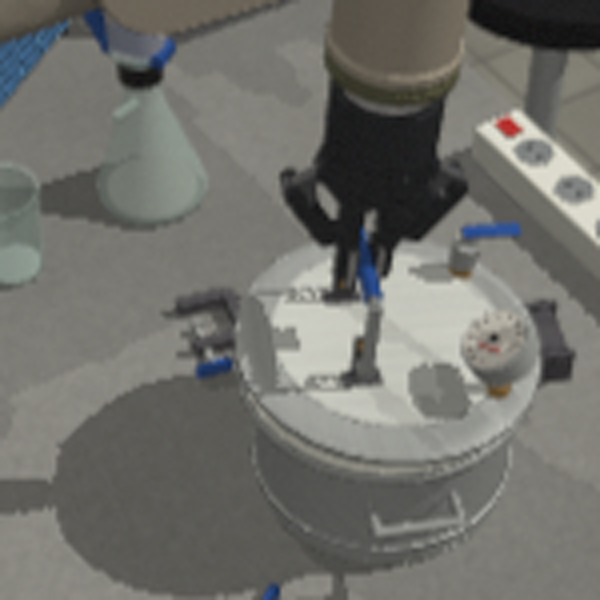

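The lid is open about 18 mm at the front with the handle upright (bar at zoom (370,265)). One small trim, then settle.

Call:
servo_tool(
  commands=[
    [[255,-0.06,0,0.02,0,0.1,0],[255,-0.11,0,0.04,0,0.3,0],[255,-0.11,0,0.04,0,0.3,0],[255,-0.11,0,0.04,0,0.3,0],[255,-0.11,0,0.04,0,0.3,0],[255,-0.11,0,0.04,0,0.3,0],[255,-0.11,0,0.04,0,0.3,0],[255,-0.11,0,0.04,0,0.3,0]],
  ],
)

```text
time: 10.1
tool_pos: [571.0, 73.5, 227.8]
tcp_rot: [-179.3, 85.1, 158.1]
ft_force: [-6.2, 2.2, -2.7]
finger_gap: 11.7
```

```bash
python3 st.py
python3 - <<'E'
from h import *
from t import tx
n='side'
im,d=snap(n,'side8'); P=pts(n,d); C=np.array([594,64,150])
rel=(P-C); a=rel@tx; b=rel@np.cross([0,0,1],tx)
m=(d>0)&(np.hypot(a,b)<108)&(abs(rel[...,2]+a*0.04-5)<14)
A=np.c_[a[m],b[m],np.ones(m.sum())]; y=rel[...,2][m]
for _ in range(6):
    c=np.linalg.lstsq(A,y,rcond=None)[0]; e=abs(A@c-y); k=e<max(2,np.median(e)*2); A,y=A[k],y[k]
print('front',-c[0]*248,'by centre rise',(c[2]+.67)/130*248)
E
python3 st.py
```

```text
10.1 [571.04941652  73.5270394  227.79020918] 11.736429885997099 d tx,ty,z 65.30700421964535 -0.16890855190020687 51.890209182702165 F tx,ty,z -6.539191426849944 -0.3650384451449412 -2.710077801025745 M [0.26182892 0.90903447 0.01855965]
rot [ 0.38798479 -4.89820402  0.07499801]
front 20.50732974891335 by centre rise 20.94995577020952
10.15 [571.07439013  73.55585357 227.80275157] 11.377857239900031 d tx,ty,z 65.31873395170598 -0.1326270009571555 51.902751572945334 F tx,ty,z -5.878057292898281 0.307791437507958 -3.3000478761208076 M [0.25866347 0.86256876 0.02646518]
rot [ 0.38772724 -4.89514687  0.07120024]
```

About 20.5 mm and steady, so I'm handing in.

```bash
python3 -c "
from bench import r
print(r.hand_in())"
```

```text
the job is handed in; nothing more can be done
None
```

The lid is free of its gasket and held ajar by the upright handle, front edge about 20 mm up. I handed the job in at about 10 s of the 42 s allowed.

**Handle:** I gripped the blue bar and swung it up along its arc. It stopped moving under about 21 N of push, which is the end stop. It stayed upright when I let go for a moment to take a deeper grip at 80 N.

**Lid:** I pulled it free in steps of about 0.5 mm at the handle. The force fell off as the gasket let go, with no jump in any reading, and the highest opening I measured was about 21 mm.

**Last checks:**
- A plane fitted to the lid gives 20.5 mm at the front edge. The rise of its centre gives 20.9 mm, and the tool's lift of about 13.3 mm agrees at roughly 20.6 mm.
- The pose and the wrist force (about 7 N) were steady in the last readings, with the bar still gripped.

**What disagreed:**
- My first arc ran slightly inside the true one and put about 24 N along the handle before I corrected it.
- The finger gap reads 11 to 12 mm on a bar given as 14 mm. I took this as pad give, because the bar followed the tool.
- My first circle fit of the lid centre was rough, with about 6 mm residual, so I steered by the bar and the forces instead.
- The gripper stayed clear of the other bench items, but I didn't measure their positions again at the end.

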